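# Set the sharpener's size dial and load the fat pencil

## Robot

A 6-joint arm with a two-finger parallel gripper is mounted at the origin on the work surface. World frame = base frame: x ahead of the robot, y to its left, z up, the work surface at z = 0. Lengths are in mm, angles in degrees, forces in N, time in s.
With the tool pointing down it reaches from about 300 to 850 mm from the base axis. Payload 4.2 kg.
Tool frame: the origin (TCP) lies midway between the tips of the shut fingers; the grasp point (between the pads) lies 19 mm behind it; z points along the fingers, y is the direction in which the jaws open and shut (so a half turn about z gives the same grasp; the last joint's range is limited). The gripper opens to 91 mm and grips with 3 to 60 N. Pads are 32 mm wide; open, the fingers measure 118 mm over their backs; the gripper's body (76 mm by 178 mm) begins 60 mm behind the grasp point.
Start: joints at [64.4, 18.312, 89.639, -0, 72.044, -1.146], TCP at [238.031, 523.435, 213.976] pointing down, gripper open.
Joint ranges: [-177.97, 177.97], [-48.28, 115.42], [12.27, 149.76], [-77.06, 257.06], [2.81, 150.46], [-146.56, 146.56]. Speed limits (degrees/s): [147.25, 147.25, 180, 180, 180, 180].

## Interface

Orientations are given as [roll, pitch, yaw] about the fixed x, y, z axes, in that order (R = Rz(yaw) Ry(pitch) Rx(roll)).
In Python, from workcell import * gives the robot as it stands.
- The arm moves only by the tool arm_command, never from a script. Its argument "deltas" is text: rows parted by semicolons, each of 7 numbers parted by spaces: the shift along the tool's x, y, z in mm, then the turn, a rotation vector about the tool's x, y, z in degrees, then the finger opening in mm, from 0 to 91.2. In form: x y z wx wy wz hand; .... A call has 1 to 5 rows; each row shifts and turns the commanded pose from where the row before left it, along the tool's axes as they then stand; what a row does not reach is not made up. A row lasts 1/8 s, in which the tool goes at most 62.5 mm and 10.7 degrees, less where a joint would pass 70% of its speed; a pose out of reach is approached as far as the arm can. A call is refused whole if a number of a shift passes 62.5 or a number of a turn 10.7, either way. A call with a gripper value outside its range is refused whole. The fingers move at their own pace and stop on an object; "force" is the grip in N (left out, the last holds). Time passes only in rows, so rows that do not move let the fingers close. It gives the time, the measured TCP pose, the force and the opening at its end, in the units of the state.
- state(): the state, without advancing time (a new reading comes with each control period).
- grab_frame(name): name is "scene" or "side" or "wrist"; returns the picture (400x640x3 uint8, red, green, blue); there is no depth.
- camera_model(name): a dict with "fx", "fy", "cx", "cy" (pixels), "rvec" (rotation vector, rad) and "tvec" (3), from world to camera coordinates, as OpenCV has them; the wrist camera has in their place "mount" (4x4, takes a point from camera to tool coordinates, whose origin is the TCP and whose axes are the flange's). Camera axes: x right, y down, z forward; pixel columns grow to the right and rows downward; lengths in mm; the calibration is good to about 2 mm. The wrist camera is an equidistant fisheye: a pixel r from the principal point sees the ray r / f radians off the axis. A picture is of the moment at which its call begins: read the wrist's pose just before it. camera_model takes no time and is no camera call.
- job_done(): hands the job in, once; it reports no verdict.
The state is a dict: "time_s": time; "qpos": joint angles; "qvel": joint speeds; "effort": joint torques, N m; "ee_pos": TCP position; "ee_rot": TCP orientation; "force": force on the tool from outside, world axes, zero at the start; "torque": the same for the moment, N m; "gripper_width": finger opening in mm.
Only numpy, scipy, OpenCV 4.12 (cv2) and the standard library are available. Lean on these libraries where they do the work, as an engineer would, in place of code of your own. Each camera call takes 0.05 s, during which the arm holds its last target. There are 200 camera calls.

## Task

The new fat pencil standing in the wooden block needs its first sharpening. With a light grip turn the sharpener's size dial, click by click, until its widest hole has clicked in at the feed pointer; then stand the pencil in that hole, press it gently but firmly home onto the cutter, and leave it standing there. Leave the marker and brush in their block, and do not disturb the plaque and the clay ox.

Things in the scene. Friction and masses are not known exactly. Their poses are not given: they have to be found in the camera images.
- sharpener: upright desk pencil sharpener, grey housing 116 x 92 mm, flat deck 100 mm above the table, held fast by its suction foot. Origin on the table right under the dial's axis; +z up; its front (amber shavings drawer, white feed pointer on the deck) faces its own -x. The housing reaches 48 mm to -x, 68 mm to +x and 46 mm to each side
- dial (a joint): angle of the black size dial on the deck, about the vertical axis through the sharpener's origin: 0 (or a full turn) with the widest hole at the feed pointer, growing counter-clockwise from above. Turns either way; six click stops at multiples of 60 degrees (rarely left balanced between two). A sprung roller resists up to about 0.25 N m on leaving a stop, lets go half way and draws the dial into the next stop by itself
- dial_top (a point): centre of the dial's top. Round plastic knob, 64 mm across, 18 mm tall, ribbed rim, 1 mm above the deck; nothing stands beside it, so fingers can close on the rim at any yaw. Holes on a 20 mm radius: one 13 mm wide, then counter-clockwise 6, 7, 8, 9, 10 mm. It bears a squeeze of at most 25 N per finger; 12 to 18 N turns it, much less slips
- wide_hole (a point): mouth of the widest hole (13 mm, with a 2 mm countersink) in the plane of the dial's top; turns with the dial
- feed (a point): feed position: where the vertical 14 mm feed throat of the housing comes up to the plane of the dial's top, 20 mm from the dial's axis towards the feed pointer. Only a hole that has clicked in here leads down to the cutter; elsewhere the deck closes the holes from below
- cutter: steel cutter unit at the bottom of the feed throat, not movable; origin on the throat's axis, 65 mm below the dial's top. The head on which the pencil's foot comes to rest stands 0 to 14 mm above this origin, as the point adjuster happens to be set: it cannot be seen and must be felt for. The pencil may be pushed onto it, or against the dial, with at most 18 N; 4 to 10 N is enough to press it home
- pencil: new unsharpened fat pencil of bare wood, a round rod 11 mm in diameter and 175 mm long with flat ends, about 14 g, standing loosely in one of the three holes of the block (it may lean by 1.5 degrees). Origin at the centre of its lower end, z along it to the top; both ends are alike
- block: wooden pencil block, 52 mm (its x) x 128 mm (its y) x 55 mm high, heavy, does not move; origin under its centre. Three holes 12 mm wide and 48 mm deep, their bottoms 7 mm above the table, at y = -42, 0 and +42 mm; which of pencil, marker and brush stands in which hole varies
- marker: black marker pen with a grey cap, 12 mm wide, 136 mm long, standing in the block; origin at its lower end. To be left alone
- brush: paint brush, bristles up, 11 mm wide, 154 mm long, standing in the block; origin at its lower end. To be left alone
- plaque: small wooden plaque lying on the table, 70 x 90 x 9 mm, two painted squares on top; origin under its centre. To be left alone
- ox: little white clay ox, 45 x 26 x 36 mm; origin under its middle. To be left alone

How it is judged (in metres and radians):
On the way, in this order (a step that is already met when the one before it is completed fails the run):
1. the widest hole has clicked in at the feed pointer and the dial is let go (horizontal distance between wide_hole and feed below 0.002 m and contact force between the fingers and sharpener below 0.1 N), for 0.2 s.
2. the pencil stands through the widest hole and is pressed home on the cutter with at least 2 N (horizontal distance between wide_hole and feed below 0.002 m and z of pencil in the frame of cutter below 0.0155 m and horizontal distance between pencil and cutter below 0.004 m and contact force between pencil and cutter above 2 N), for 0.2 s.
At the end, for the whole second after the job is handed in: The dial rests with its widest hole at the feed (within 2 mm); the pencil, let go and at rest, stands in it upright (within 6 degrees) with its foot resting on the cutter (touching it, at most 15.5 mm above and 4 mm beside the cutter unit's origin) (horizontal distance between wide_hole and feed below 0.002 m and z of pencil in the frame of cutter below 0.0155 m and horizontal distance between pencil and cutter below 0.004 m and angle between pencil's own z axis and vertical below 0.1 rad and linear speed of pencil below 0.02 m/s and contact force between the fingers and pencil below 0.05 N and contact force between pencil and cutter above 0.02 N).
It fails at once if a finger squeezes or presses the sharpener with more than 25 N (50 N for the two together) (contact force between the fingers and sharpener above 50 N).
It fails at once if the pencil is pushed against the sharpener with more than 18 N (contact force between pencil and sharpener above 18 N).
It fails at once if the marker or the brush is pulled up or pushed over (distance of any of marker, brush from where it was at the start of the episode above 0.02 m).
It fails at once if the plaque or the ox is shifted by more than 20 mm (distance of any of plaque, ox from where it was at the start of the episode above 0.02 m).
It also fails if it takes over 67 s, if anything falls off the work surface, if the arm or the gripper's body presses on something with over 40 N, if the wrist force passes 120 N, or if a joint passes its speed limit or range.

## Working session

There is one attempt and no reset: what is moved stays moved. The work goes in short steps, Python scripts to look and compute and a tool call to move; the robot and the scene stay as the last step left them, time stands still between calls to the robot, and variables do not carry over. Pictures are saved under pics/ and viewed, about 8 in all and at most 12, crops included, and the job is handed in when it is done.

Besides the shell and the picture viewer there is one more tool, called after ">>>" as name(argument=value, ...) on one line, values as JSON. arm_command: Moves the arm, as the interface text tells. Its arguments: {"type":"object","properties":{"deltas":{"type":"string"},"force":{"type":"number"}},"required":["deltas"]}

```bash
mkdir -p pics; ls; python3 - <<'E'
from workcell import *
import cv2,numpy as np
print(state())
a=grab_frame("scene");b=grab_frame("side");c=grab_frame("wrist")
for n,i in zip("abc",(a,b,c)): cv2.imwrite(f"pics/{n}.png",i[...,::-1])
for n in("scene","side","wrist"): print(camera_model(n))
cv2.imwrite("pics/ab.png",cv2.resize(np.vstack([a,b])[...,::-1],None,fx=.75,fy=.75))
E
```

```text
pics
{'time_s': 0.0, 'qpos': array([ 6.44015130e+01,  1.83501763e+01,  8.97058512e+01,  1.24757852e-03,
        7.20419616e+01, -1.14706950e+00]), 'qvel': array([ 0.05911987,  0.0747779 ,  0.00417484, -0.03056915, -0.0456093 ,
       -0.00807467]), 'effort': array([-6.97419200e-04, -4.12458873e+01, -2.31970274e+01,  7.26162409e-02,
        4.55393479e-02, -1.43136972e-04]), 'ee_pos': array([237.79560138, 522.9839888 , 213.13870785]), 'ee_rot': array([-1.79902054e+02, -3.14752545e-03,  1.55548194e+02]), 'force': array([-0.26862427,  0.02030567, -0.01371065]), 'torque': array([0.00654026, 0.00617351, 0.04918166]), 'gripper_width': 91.06199582190048}
{'fx': 369.554415127412, 'fy': 369.554415127412, 'cx': 326.57662195707246, 'cy': 199.603089118751, 'rvec': array([ 1.91507686,  1.14724716, -0.57995159]), 'tvec': array([-284.68392379, -256.76877767, 1188.14837344])}
{'fx': 458.4493942619408, 'fy': 458.4493942619408, 'cx': 321.4956142197353, 'cy': 204.89007467123506, 'rvec': array([ 0.19980176, -2.92387497,  1.00429905]), 'tvec': array([625.38086946, 136.25025868, 866.40434622])}
{'fx': 309.70691628693146, 'fy': 309.70691628693146, 'cx': 319.88289610190077, 'cy': 195.25302431687797, 'mount': array([[ 5.04949488e-04, -9.63413804e-01, -2.68017888e-01,
         7.61180008e+01],
       [ 9.99999718e-01,  3.37422536e-04,  6.71118701e-04,
         1.15671813e+00],
       [-5.56129745e-04, -2.68018151e-01,  9.63413702e-01,
        -1.70712352e+02],
       [ 0.00000000e+00,  0.00000000e+00,  0.00000000e+00,
         1.00000000e+00]])}
```

View pics/a.png

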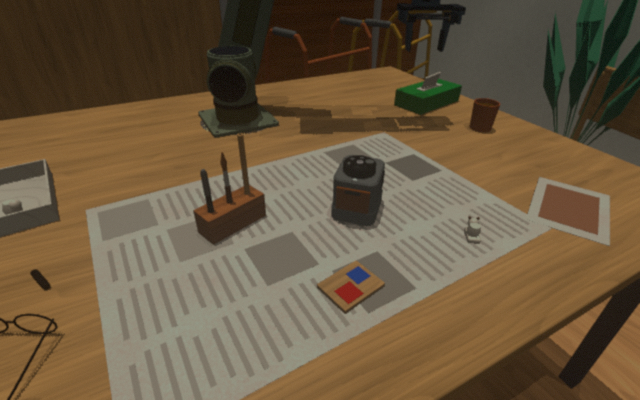

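View pics/b.png

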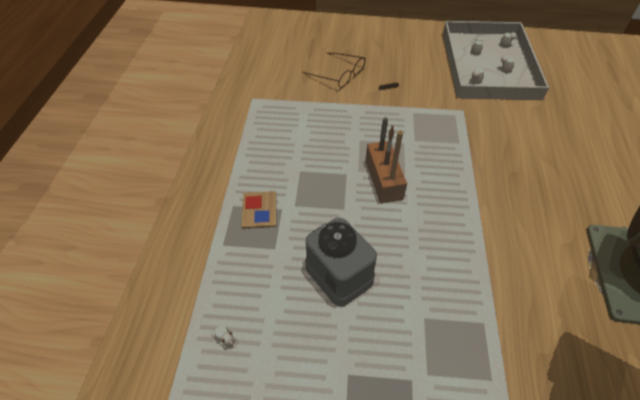

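The scene shows the sharpener at about (358,185) with its dial at (360,165). The block is at (230,213), and the pencil is the tallest rod, with its top at (240,138). In the side view the dial is at (337,238) and the pencil top at (399,132). The marker and brush are in the other two holes. The plaque and ox lie clear of both.

```bash
cat > h.py <<'E'
from workcell import *
import cv2,numpy as np
from scipy.spatial.transform import Rotation as R
def ray(n,uv,pose=None):
    m=camera_model(n);x=(uv[0]-m["cx"])/m["fx"];y=(uv[1]-m["cy"])/m["fy"]
    if n!="wrist":
        Q=R.from_rotvec(m["rvec"]).as_matrix();d=Q.T@[x,y,1];o=-Q.T@m["tvec"]
    else:
        p,r=pose;T=R.from_euler("xyz",r,degrees=True).as_matrix();M=m["mount"];t=np.hypot(x,y)
        v=np.array([x/t*np.sin(t),y/t*np.sin(t),np.cos(t)]) if t>1e-9 else np.array([0,0,1.])
        d=T@M[:3,:3]@v;o=np.array(p)+T@M[:3,3]
    return o,d/np.linalg.norm(d)
def onz(n,uv,z,pose=None):
    o,d=ray(n,uv,pose);return o+d*(z-o[2])/d[2]
def proj(P,pose):  # wrist
    m=camera_model("wrist");p,r=pose;T=R.from_euler("xyz",r,degrees=True).as_matrix();M=m["mount"]
    c=M[:3,:3].T@(T.T@(np.array(P)-p)-M[:3,3]);t=np.arctan2(np.hypot(c[0],c[1]),c[2]);h=np.hypot(c[0],c[1])
    return np.array([m["cx"]+m["fx"]*t*c[0]/h,m["cy"]+m["fy"]*t*c[1]/h])
def totool(P):  # world target TCP -> shift in current tool axes
    s=state();T=R.from_euler("xyz",s["ee_rot"],degrees=True).as_matrix();return T.T@(np.array(P)-s["ee_pos"])
E
python3 - <<'E'
from h import *
np.set_printoptions(precision=1,suppress=True)
for nm,a,b,z in (("dial",(360,163),(337,238),119),("ptop",(240,138),(399,132),182),("ox",(474,230),(225,338),15),("plaq",(350,286),(260,210),9),("block far",(203,228),(370,146),55),("block near",(262,200),(400,185),55)):
    print(nm,onz("scene",a,z),onz("side",b,z))
T=R.from_euler("xyz",state()["ee_rot"],degrees=True).as_matrix();print(T)
E
```

```text
dial [598.   68.3 119. ] [594.8  72.9 119. ]
ptop [ 519.2 -139.5  182. ] [ 505.3 -133.8  182. ]
ox [769.7 230.2  15. ] [764.6 231.4  15. ]
plaq [775.3 -57.1   9. ] [766.8 -48.2   9. ]
block far [ 576.  -239.1   55. ] [ 554.3 -219.6   55. ]
block near [ 541.3 -117.2   55. ] [ 485.8 -116.1   55. ]
[[-0.9  0.4 -0. ]
 [ 0.4  0.9 -0. ]
 [ 0.  -0.  -1. ]]
```

View pics/c.png

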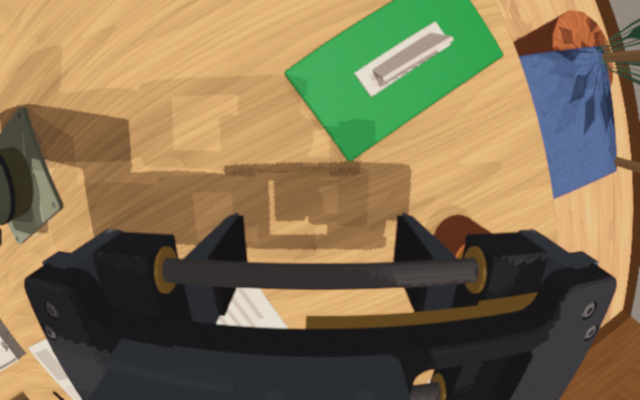

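The wrist view shows only the green box and the fingers, so nothing useful yet. I'm moving above the sharpener.

>>> arm_command(deltas="-51.3 -26.4 -2 0 0 0 91;-51.3 -26.4 -2 0 0 0 91;-51.3 -26.4 -2 0 0 0 91;-51.3 -26.4 -2 0 0 0 91;-51.3 -26.4 -2 0 0 0 91", force=15)

```text
time_s: 0.78
ee_pos: [417.7, 295.5, 223.9]
ee_rot: [180.0, -0.0, 155.6]
force: [1.0, -0.1, 0.1]
gripper_width: 91.0
```

>>> arm_command(deltas="-51.3 -26.4 -2 0 0 0 91;-51.3 -26.4 -2 0 0 0 91;-51.3 -26.4 -2 0 0 0 91;-51.3 -26.4 -2 0 0 0 91;-51.3 -26.4 -2 0 0 0 91")

```text
time_s: 1.4
ee_pos: [596.6, 69.1, 233.8]
ee_rot: [180.0, -0.0, 155.5]
force: [0.9, 1.3, 0.6]
gripper_width: 90.3
```

>>> arm_command(deltas="0 0 0 0 0 0 91;0 0 0 0 0 0 91")

```text
time_s: 1.65
ee_pos: [595.1, 70.9, 233.4]
ee_rot: [-180.0, -0.1, 155.5]
force: [0.2, 0.5, 0.2]
gripper_width: 91.1
```

```bash
python3 - <<'E'
from h import *
s=state();print(s["ee_pos"],s["ee_rot"],s["qpos"])
c=grab_frame("wrist");cv2.imwrite("pics/w1.png",c[...,::-1])
np.save("w1.npy",[s["ee_pos"],s["ee_rot"]])
E
```

```text
[595.14198265  70.92947791 233.35882839] [-1.79987562e+02 -9.93316568e-02  1.55514851e+02] [ 5.67514521e+00  1.99545204e+01  8.43645595e+01  4.03909138e-02
  7.57730570e+01 -5.98496745e+01]
```

View pics/w1.png

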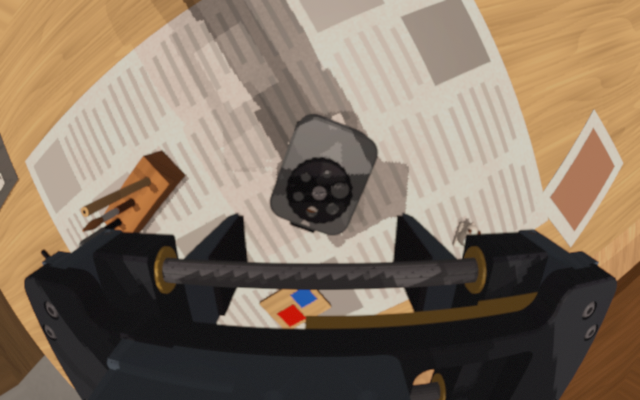

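The dial is at about (320,188) and the drawer and front face down-left at about (302,225). The block is at (150,195), with the pencil top at (85,212). I'm zooming in on the dial.

```bash
python3 - <<'E'
import cv2,numpy as np
c=cv2.imread("pics/w1.png")[105:245,260:390]
c=np.clip(255*(c/255.)**.5,0,255).astype(np.uint8)
cv2.imwrite("pics/w1z.png",cv2.resize(c,None,fx=4.28,fy=4.28,interpolation=cv2.INTER_CUBIC))
E
```

```text
(no output)
```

View pics/w1z.png

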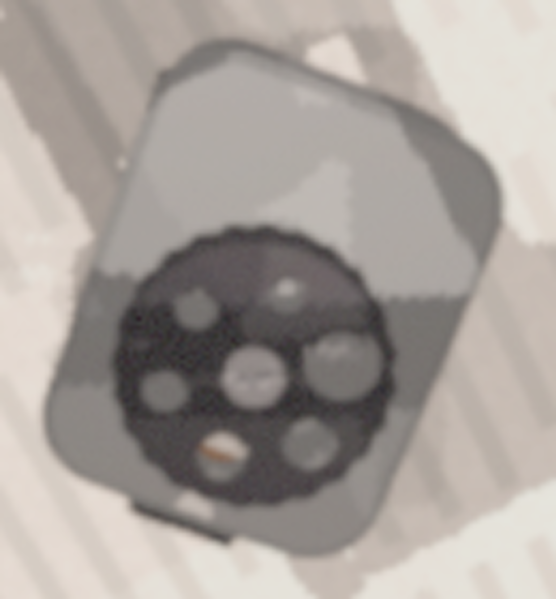

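In the zoom (4.28×, offset 260,105), the hub is at (254,378) and the white pointer at (193,503). The widest hole is at (342,365), with the others at (310,443), (222,455), (163,390), (195,308) and (285,292). The hole at the feed is (222,455), so the widest is two clicks clockwise away.

```bash
python3 - <<'E'
from h import *
np.set_printoptions(precision=1,suppress=True)
P=np.load("w1.npy")
f=lambda u,v,z=119:onz("wrist",(260+(u+.5)/4.28-.5,105+(v+.5)/4.28-.5),z,P)
H=[f(*q) for q in((342,365),(285,292),(195,308),(163,390),(222,455),(310,443))]
c=f(254,378);m=np.mean(H,0)
rim=cv2.fitEllipse;r=np.mean([f(113,365),f(397,365),f(254,225),f(254,507)],0)
print("hub",c,"mean",m,"rim",r)
for h in H: print(h, np.hypot(*(h-m)[:2]),np.degrees(np.arctan2(*(h-m)[1::-1])))
p=f(193,503,100);print("pointer",p,np.degrees(np.arctan2(*(p-m)[1::-1])))
print(totool([*m[:2],130]))
q=onz("wrist",(85,212),182,P);print("pencil top",q)
E
```

```text
hub [596.   71.1 119. ] mean [595.5  71.  119. ] rim [593.8  72.2 119. ]
[601.3  90.1 119. ] 20.00807840310332 72.98901898022301
[581.   85.3 119. ] 20.38742137911885 135.2518852295828
[576.1  65.9 119. ] 20.07874814197956 -165.19008750797016
[590.1  51.4 119. ] 20.349590612092026 -105.47512088467545
[609.4  57.  119. ] 19.752697468131103 -45.23615494691151
[615.   76.3 119. ] 20.258819712931153 15.118071837647951
pointer [623.2  42.2 100. ] -46.10337317757512
[ -0.8  -0.2 103.6]
pencil top [ 505.3 -131.5  182. ]
```

>>> arm_command(deltas="-0.5 0 45 0 0 0 91;0 0 45 0 0 0 91;0 0 28 0 0 0 91;0 0 10 0 0 0 91;0 0 0 0 0 0 91")

```text
time_s: 2.33
ee_pos: [595.9, 71.4, 106.2]
ee_rot: [180.0, -0.0, 155.6]
force: [-1.0, 0.5, 0.7]
gripper_width: 91.1
```

>>> arm_command(deltas="0 0 0 0 0 0 66;0 0 0 0 0 0 60;0 0 0 0 0 0 60;0 0 0 0 0 0 60;0 0 0 0 0 0 60", force=14)

```text
time_s: 2.95
ee_pos: [596.0, 69.3, 106.7]
ee_rot: [-179.9, 0.0, 155.6]
force: [-1.8, -5.0, 5.5]
gripper_width: 63.5
```

>>> arm_command(deltas="0 -2.0 0 0 0 0 60;0 0 0 0 0 0 60;0 0 0 0 0 0 60")

```text
time_s: 3.32
ee_pos: [596.0, 69.2, 106.7]
ee_rot: [179.9, 0.1, 155.5]
force: [-0.1, 1.0, 4.9]
gripper_width: 63.5
```

>>> arm_command(deltas="0 0 -1 0 0 10 60;0 0 0 0 0 10 60;0 0 0 0 0 10 60;0 0 0 0 0 10 60;0 0 0 0 0 10 60")

```text
time_s: 3.95
ee_pos: [595.5, 69.4, 106.6]
ee_rot: [180.0, -0.1, 105.2]
force: [-0.5, 0.1, 1.1]
gripper_width: 63.5
```

>>> arm_command(deltas="0 0 0 0 0 10 60;0 0 0 0 0 0 60;0 0 0 0 0 0 60")

```text
time_s: 4.32
ee_pos: [595.5, 69.3, 106.7]
ee_rot: [180.0, -0.1, 95.7]
force: [0.0, 2.9, -1.8]
gripper_width: 64.0
```

```bash
python3 - <<'E'
from h import *
s=state();print(s["ee_pos"],s["ee_rot"],s["force"],s["torque"],s["qpos"])
c=grab_frame("side")[205:300,290:390];c=np.clip(255*(c/255.)**.5,0,255).astype(np.uint8)
w=grab_frame("wrist")[150:300,230:410];w=np.clip(255*(w/255.)**.5,0,255).astype(np.uint8)
f=lambda a:cv2.resize(a,(400,400),interpolation=cv2.INTER_CUBIC)
cv2.imwrite("pics/t1.png",np.hstack([f(c),f(w)])[...,::-1])
E
```

```text
[595.5483641   69.34078411 106.65322823] [ 1.79972528e+02 -6.60381972e-02  9.56700019e+01] [ 0.00514248  2.85908731 -1.77501207] [ 0.30720176 -0.23094682 -0.02188202] [ 5.50510700e+00  2.52714245e+01  9.51939585e+01  7.67290477e-02
  5.95073574e+01 -2.03797738e-01]
```

View pics/t1.png

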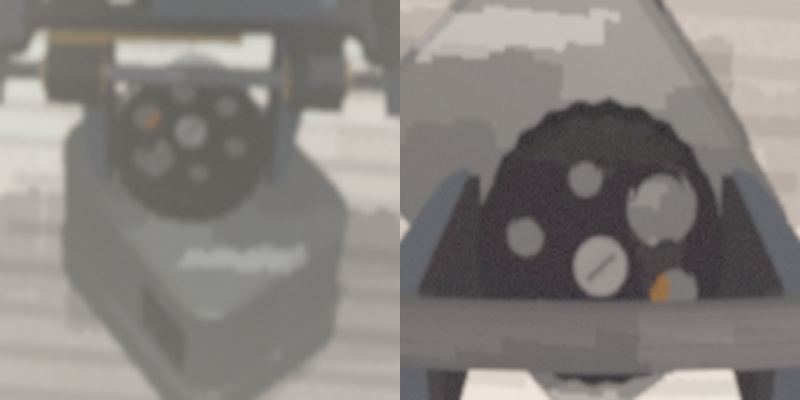

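The first click took. The wrist crop shows the 10 mm hole with amber behind it, at the feed (673,290), and the widest hole one stop before it at (662,208). I'll turn one more click.

>>> arm_command(deltas="0 0 0 0 0 10 60;0 0 0 0 0 10 60;0 0 0 0 0 10 60;0 0 0 0 0 10 60;0 0 0 0 0 10 60")

```text
time_s: 5.05
ee_pos: [595.4, 69.3, 106.7]
ee_rot: [-180.0, -0.0, 45.3]
force: [0.9, 2.7, -1.5]
gripper_width: 63.8
```

>>> arm_command(deltas="0 0 0 0 0 10 60;0 0 0 0 0 0 60;0 0 0 0 0 0 60;0 0 0 0 0 0 75;0 0 0 0 0 0 91")

```text
time_s: 5.68
ee_pos: [595.1, 68.1, 107.1]
ee_rot: [180.0, 0.1, 35.6]
force: [-0.7, 0.3, 0.6]
gripper_width: 80.9
```

>>> arm_command(deltas="0 0 0 0 0 0 91;0 0 -10 0 0 0 91;0 0 -60 0 0 0 91;0 0 -60 0 0 0 91;0 0 0 0 0 0 91")

```text
time_s: 6.3
ee_pos: [598.3, 68.9, 243.7]
ee_rot: [179.6, -0.6, 35.6]
force: [-0.7, -0.2, 0.2]
gripper_width: 91.1
```

```bash
python3 - <<'E'
from h import *
s=state();print(s["ee_pos"],s["ee_rot"],s["force"],s["qpos"])
w=grab_frame("wrist");np.save("w2.npy",[s["ee_pos"],s["ee_rot"]]);cv2.imwrite("pics/w2.png",w[...,::-1])
c=w[140:240,270:370];c=np.clip(255*(c/255.)**.5,0,255).astype(np.uint8)
cv2.imwrite("pics/w2z.png",cv2.resize(c,None,fx=6,fy=6,interpolation=cv2.INTER_CUBIC)[...,::-1])
E
```

```text
[598.3267265   68.93251019 243.74215056] [179.62279374  -0.6428966   35.55706832] [-0.69573815 -0.19351481  0.20077356] [ 5.48029403e+00  1.94760827e+01  8.35958912e+01 -4.36071170e-03
  7.61826560e+01  5.99263559e+01]
```

View pics/w2z.png

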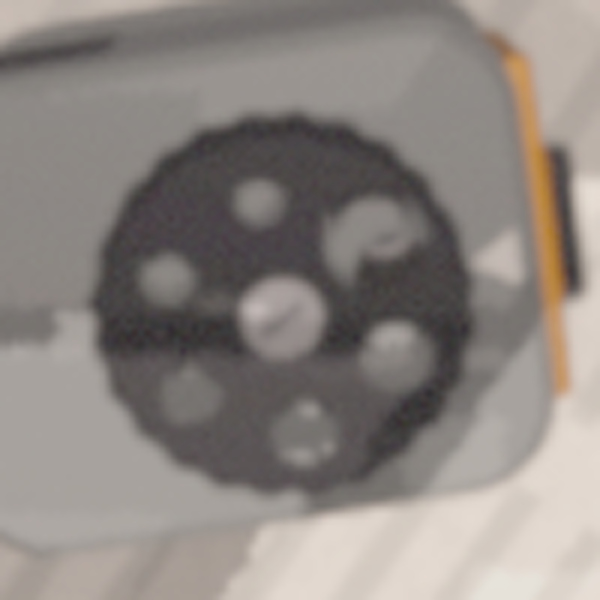

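The dial has stopped about half way between stops. Hub at (282,318), widest hole at (378,235) and pointer at (500,258) put it about 28° short, so the grip slipped. I'll regrip a little firmer and turn on clockwise.

>>> arm_command(deltas="0 0 50 0 0 0 91;0 0 50 0 0 0 91;0 0 32 0 0 0 91;0 0 0 0 0 0 75;0 0 0 0 0 0 60", force=17)

```text
time_s: 6.98
ee_pos: [594.5, 68.6, 103.9]
ee_rot: [-179.9, 0.1, 35.5]
force: [0.1, 0.4, 0.1]
gripper_width: 73.7
```

>>> arm_command(deltas="0 0 0 0 0 0 60;0 0 0 0 0 0 60;0 0 0 0 0 0 60;0 0 0 0 0 0 60")

```text
time_s: 7.48
ee_pos: [594.9, 68.9, 104.7]
ee_rot: [-179.9, 0.0, 35.5]
force: [-1.8, 1.8, -1.7]
gripper_width: 63.4
```

>>> arm_command(deltas="0 0 0 0 0 7 60;0 0 0 0 0 7 60;0 0 0 0 0 7 60;0 0 0 0 0 7 60;0 0 0 0 0 4 60")

```text
time_s: 8.1
ee_pos: [594.7, 69.3, 104.7]
ee_rot: [-179.9, 0.1, 3.4]
force: [-2.0, 3.4, -1.7]
gripper_width: 63.7
```

>>> arm_command(deltas="0 0 0 0 0 0 60;0 0 0 0 0 0 60;0 0 0 0 0 0 80;0 0 0 0 0 0 91;0 0 0 0 0 0 91")

```text
time_s: 8.72
ee_pos: [596.0, 68.3, 105.4]
ee_rot: [180.0, -0.1, 3.5]
force: [-0.5, 0.5, -0.3]
gripper_width: 89.9
```

>>> arm_command(deltas="0 0 -12 0 0 0 91;0 0 -60 0 0 0 91;0 0 -60 0 0 0 91;0 0 0 0 0 0 91;0 0 0 0 0 0 91")

```text
time_s: 9.35
ee_pos: [595.1, 68.6, 237.4]
ee_rot: [180.0, -0.0, 3.5]
force: [-0.2, 0.5, -0.2]
gripper_width: 91.2
```

```bash
python3 - <<'E'
from h import *
s=state();print(s["ee_pos"],s["ee_rot"],s["force"],s["qpos"])
w=grab_frame("wrist");np.save("w3.npy",[s["ee_pos"],s["ee_rot"]]);cv2.imwrite("pics/w3.png",w[...,::-1])
c=w[140:240,270:370];c=np.clip(255*(c/255.)**.5,0,255).astype(np.uint8)
cv2.imwrite("pics/w3z.png",cv2.resize(c,None,fx=6,fy=6,interpolation=cv2.INTER_CUBIC)[...,::-1])
E
```

```text
[595.13368796  68.62721971 237.36694067] [ 1.79998922e+02 -3.57964358e-02  3.54590786e+00] [-0.24621369  0.49521395 -0.16414533] [ 5.47930191e+00  1.97431382e+01  8.41059850e+01 -2.35352221e-03
  7.61151371e+01  9.19339585e+01]
```

View pics/w3z.png

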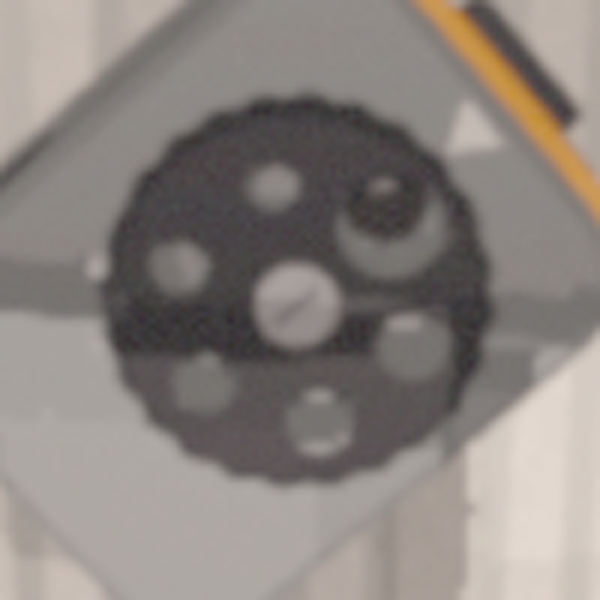

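The widest hole at (393,222) is now next to the pointer at (472,128), with a dark throat showing in it. I'll check the click angle numerically.

```bash
python3 - <<'E'
from h import *
np.set_printoptions(precision=2,suppress=True)
P=np.load("w3.npy")
f=lambda u,v,z=119:onz("wrist",(270+(u+.5)/6-.5,140+(v+.5)/6-.5),z,P)
H=[f(*q) for q in((393,222),(275,187),(180,267),(203,383),(320,423),(413,345))]
m=np.mean(H,0);print("mean",m,"hub",f(298,305))
for h in H: print(h, np.hypot(*(h-m)[:2]),np.degrees(np.arctan2(*(h-m)[1::-1])))
for n in("w1","w3"):
  pass
p=f(472,128,100);print("pointer",p,np.degrees(np.arctan2(*(p-m)[1::-1])))
E
```

```text
mean [595.28  70.7  119.  ] hub [595.37  70.59 119.  ]
[609.95  56.35 119.  ] 20.524421294647194 -44.367260130405676
[614.43  75.42 119.  ] 19.723415987361474 13.855043221472485
[600.48  89.85 119.  ] 19.84279211775023 74.81544353260598
[581.3   85.23 119.  ] 20.15979367682672 133.89717008090457
[575.66  65.76 119.  ] 20.23214618128395 -165.87115442951435
[589.86  51.59 119.  ] 19.86349543507948 -105.83788294681698
pointer [622.96  43.06 100.  ] -44.964951697764356
```

The mean click angle is −45.6°, against −45.4° at the earlier stop, so the widest hole has clicked in and the dial is released. Next, the block orientation from the existing side image, then the pencil.

```bash
python3 - <<'E'
from h import *
np.set_printoptions(precision=1,suppress=True)
a,b,c=onz("side",(384,120),143),onz("side",(391,128),161),onz("side",(399,132),182)
print(a,b,c,np.degrees(np.arctan2(*(a-c)[1::-1])))
P=np.load("w1.npy");print(onz("wrist",(156,152),55,P),onz("wrist",(185,180),55,P))
E
```

```text
[ 532.6 -207.5  143. ] [ 518.9 -165.9  161. ] [ 505.3 -133.8  182. ] -69.67205595330175
[ 477.9 -102.3   55. ] [527.  -82.5  55. ]
```

>>> arm_command(deltas="0 0 -5 0 0 -10.4 91;0 0 0 0 0 -10.4 91;0 0 0 0 0 -10.4 91;0 0 0 0 0 -10.4 91;0 0 0 0 0 -10.4 91")

```text
time_s: 10.02
ee_pos: [594.5, 68.6, 239.9]
ee_rot: [-179.8, 0.1, 55.9]
force: [-1.1, -0.4, 0.6]
gripper_width: 90.8
```

>>> arm_command(deltas="0 0 -5 0 0 -10.4 91;0 0 -5 0 0 -10.4 91;0 0 0 0 0 -10.4 91;0 0 0 0 0 -10.4 91;0 0 0 0 0 -10.4 91")

```text
time_s: 10.65
ee_pos: [594.5, 68.6, 249.9]
ee_rot: [-179.8, -0.1, 107.9]
force: [-0.7, 0.6, -0.2]
gripper_width: 91.4
```

>>> arm_command(deltas="0 0 0 0 0 -10.4 91;0 0 0 0 0 0 91")

```text
time_s: 10.9
ee_pos: [594.7, 68.6, 250.3]
ee_rot: [-179.8, -0.1, 117.8]
force: [0.5, -0.2, 0.3]
gripper_width: 90.9
```

>>> arm_command(deltas="0 0 0 0 0 -5.8 91;-38.3 -39.6 0 0 0 0 91;-38.3 -39.6 0 0 0 0 70;-38.3 -39.6 0 0 0 0 50;-38.3 -39.6 0 0 0 0 50", force=30)

```text
time_s: 11.52
ee_pos: [547.9, -148.1, 251.1]
ee_rot: [-179.9, -0.1, 123.6]
force: [0.4, 0.1, 0.4]
gripper_width: 64.0
```

>>> arm_command(deltas="0 0 0 0 0 0 50;0 0 0 0 0 0 50;0 0 0 0 0 0 50")

```text
time_s: 11.9
ee_pos: [548.9, -145.5, 251.6]
ee_rot: [-180.0, -0.0, 123.8]
force: [-0.2, -0.0, -0.0]
gripper_width: 49.9
```

```bash
python3 - <<'E'
from h import *
s=state();print(s["ee_pos"],s["ee_rot"],s["gripper_width"])
w=grab_frame("wrist");np.save("w4.npy",[s["ee_pos"],s["ee_rot"]]);cv2.imwrite("pics/w4.png",w[...,::-1])
c=w[110:310,220:420];c=np.clip(255*(c/255.)**.6,0,255).astype(np.uint8)
cv2.imwrite("pics/w4z.png",cv2.resize(c,None,fx=3,fy=3,interpolation=cv2.INTER_CUBIC)[...,::-1])
E
```

```text
[ 548.93640184 -145.45884641  251.60661675] [-1.79996084e+02 -4.53260408e-02  1.23782248e+02] 49.929422174747394
```

View pics/w4z.png

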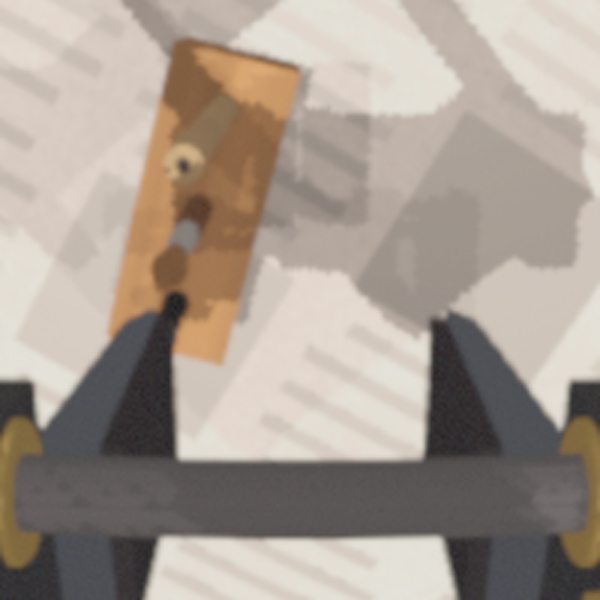

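The pencil top, with its dark lead, is at zoom (184,161), in the hole farthest from the fingers. The brush and marker come next towards the hand. I turned 6° the wrong way, so I'll correct that.

```bash
python3 - <<'E'
from h import *
np.set_printoptions(precision=1,suppress=True)
P=np.load("w4.npy")
f=lambda u,v,z:onz("wrist",(220+(u+.5)/3-.5,110+(v+.5)/3-.5),z,P)
t=f(184,161,182);a,b,c=f(178,42,55),f(298,70,55),f(225,360,55)
print("top",t,"corners",a,b,c,np.degrees(np.arctan2(*(b-a)[1::-1])),np.degrees(np.arctan2(*(c-b)[1::-1])))
u=(c-b)/np.linalg.norm(c-b);print("hole",(a+b)/2+u*22,"brush",(a+b)/2+u*64)
print("block size",np.linalg.norm(b-a),np.linalg.norm(c-b))
E
```

```text
top [ 504.1 -132.1  182. ] corners [ 474.7 -119.8   55. ] [ 520.4 -103.1   55. ] [ 562.4 -221.8   55. ] 20.04345924074444 -70.53688409560354
hole [ 504.9 -132.2   55. ] brush [ 518.9 -171.8   55. ]
block size 48.72931410693959 125.8727867229342
```

>>> arm_command(deltas="0 0 0 0 0 6.9 50;0 0 0 0 0 6.9 50;26.8 -37.6 0 0 0 0 50;0 0 0 0 0 0 50;0 0 0 0 0 0 50")

```text
time_s: 12.58
ee_pos: [505.1, -133.8, 252.4]
ee_rot: [179.9, 0.1, 110.0]
force: [0.7, -0.4, 0.0]
gripper_width: 50.1
```

>>> arm_command(deltas="0.5 0 50 0 0 0 50;0 0 50 0 0 0 50;0 0 35 0 0 0 50;0 0 0 0 0 0 50;0 0 0 0 0 0 50")

```text
time_s: 13.2
ee_pos: [505.9, -134.1, 118.2]
ee_rot: [179.9, 0.1, 110.0]
force: [0.1, 0.1, 0.3]
gripper_width: 50.1
```

>>> arm_command(deltas="0 0 0 0 0 0 20;0 0 0 0 0 0 12;0 0 0 0 0 0 5;0 0 0 0 0 0 5;0 0 0 0 0 0 5", force=25)

```text
time_s: 13.82
ee_pos: [504.2, -133.8, 117.1]
ee_rot: [180.0, 0.0, 109.9]
force: [-1.3, -0.2, 1.3]
gripper_width: 10.7
```

>>> arm_command(deltas="0 0 0 0 0 0 5;0 0 0 0 0 0 5")

```text
time_s: 14.08
ee_pos: [504.2, -133.9, 117.1]
ee_rot: [180.0, 0.0, 109.9]
force: [-0.8, 1.0, 1.8]
gripper_width: 10.8
```

The pencil is held (10.8 mm opening). Lifting it and carrying it over to the feed.

>>> arm_command(deltas="0 0 -15 0 0 0 5;0 0 -40 0 0 0 5;0 0 -40 0 0 0 5;0 0 -40 0 0 0 5;0 0 0 0 0 0 5")

```text
time_s: 14.7
ee_pos: [505.8, -134.3, 256.1]
ee_rot: [179.6, 0.3, 109.9]
force: [0.2, -0.3, -1.1]
gripper_width: 10.8
```

>>> arm_command(deltas="28 32.7 -4 0 0 0 5;28 32.7 0 0 0 0 5;28 32.7 0 0 0 0 5;28 32.7 0 0 0 0 5;30 32.7 0 0 0 0 5")

```text
time_s: 15.32
ee_pos: [609.3, 56.6, 255.1]
ee_rot: [-179.9, -0.0, 109.9]
force: [0.0, -0.1, -0.4]
gripper_width: 10.9
```

>>> arm_command(deltas="0 0 0 0 0 0 5;0 0 0 0 0 0 5;0 0 0 0 0 0 5;0 0 0 0 0 0 5")

```text
time_s: 15.82
ee_pos: [609.0, 54.5, 256.2]
ee_rot: [180.0, 0.0, 109.9]
force: [-0.6, -0.9, -1.1]
gripper_width: 10.6
```

```bash
python3 - <<'E'
from h import *
np.set_printoptions(precision=1,suppress=True)
s=state();print(s["ee_pos"],s["ee_rot"],s["gripper_width"],s["force"])
p=[s["ee_pos"],s["ee_rot"]]
w=grab_frame("wrist");sd=grab_frame("side");sc=grab_frame("scene")
cv2.imwrite("pics/w5.png",w[...,::-1]);np.save("w5.npy",p);cv2.imwrite("pics/s5.png",sd[...,::-1]);cv2.imwrite("pics/c5.png",sc[...,::-1])
c=s["ee_pos"]-[0,0,110];print("expected foot px",proj(c,p),"hole px",proj([609.3,56.4,119],p))
g=lambda a,u,v,r:cv2.resize(np.clip(255*(a[v-r:v+r,u-r:u+r]/255.)**.5,0,255).astype(np.uint8),(400,400),interpolation=cv2.INTER_CUBIC)
cv2.imwrite("pics/m5.png",np.hstack([g(w,320,195,50),g(sd,337,220,40)])[...,::-1])
E
```

```text
[609.   54.5 256.2] [180.    0.  109.9] 10.63378334070181 [-0.6 -0.9 -1.1]
expected foot px [319.2 194.1] hole px [320.2 185.4]
```

View pics/m5.png

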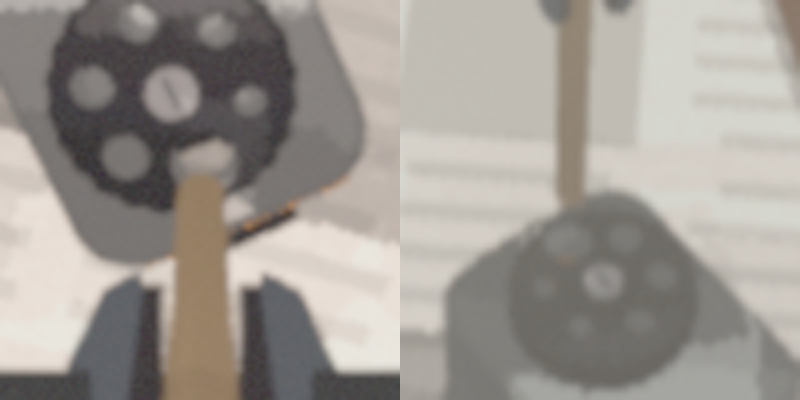

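In the wrist crop (4×, offset 270,145) the foot's front rim is at (202,176). The visible hole mouth runs from column 172 to 238 with its top at row 135. I'll compute the relative offset.

```bash
python3 - <<'E'
from h import *
np.set_printoptions(precision=1,suppress=True)
P=np.load("w5.npy");T=R.from_euler("xyz",P[1],degrees=True).as_matrix()
f=lambda u,v,z:onz("wrist",(270+(u+.5)/4-.5,145+(v+.5)/4-.5),z,P)
t=lambda X:T.T@(X-P[0])
print("foot rim tool",t(f(202,176,146.2)),"hole top edge",t(f(205,135,119)),"l/r",t(f(172,165,119)),t(f(238,165,119)),"hub",f(171,94,119))
hub=f(171,94,119);print("feed via hub",t(hub+20*np.array([np.cos(np.radians(-45.5)),np.sin(np.radians(-45.5)),0])))
# tilt seen from scene/side: foot in side crop (570,205) scale5
s=(337-40+(170.5)/5-.5, 220-40+205.5/5-.5);print("side foot",onz("side",s,146.2), "TCP",P[0])
hs=(337-40+(168)/5-.5,180+240/5-.5);print("side hole",onz("side",hs,119))
E
```

```text
foot rim tool [  5.3   0.9 110. ] hole top edge [  9.1   1.6 137.2] l/r [  1.2  -6.8 137.2] [  1.2  10.1 137.2] hub [595.8  70.7 119. ]
feed via hub [  1.5   1.4 137.2]
side foot [608.   57.9 146.2] TCP [609.   54.5 256.2]
side hole [609.1  52.9 119. ]
```

>>> arm_command(deltas="0.9 0.6 12 0 0 0 5;0 0 10 0 0 0 5;0 0 3 0 0 0 5;0 0 0 0 0 0 5;0 0 0 0 0 0 5")

```text
time_s: 16.6
ee_pos: [609.8, 56.5, 231.2]
ee_rot: [180.0, 0.0, 109.9]
force: [-0.6, 1.0, 1.5]
gripper_width: 10.5
```

>>> arm_command(deltas="0 0 2 0 0 0 5;0 0 2 0 0 0 5;0 0 0 0 0 0 5")

```text
time_s: 16.98
ee_pos: [609.5, 56.5, 226.8]
ee_rot: [-180.0, -0.0, 109.9]
force: [0.2, 0.3, 0.2]
gripper_width: 10.6
```

>>> arm_command(deltas="0 0 3 0 0 0 5;0 0 3 0 0 0 5;0 0 3 0 0 0 5;0 0 0 0 0 0 5")

```text
time_s: 17.48
ee_pos: [609.4, 56.5, 217.5]
ee_rot: [-180.0, -0.0, 109.9]
force: [-0.5, -0.6, -0.6]
gripper_width: 10.4
```

>>> arm_command(deltas="0 0 3 0 0 0 5;0 0 3 0 0 0 5;0 0 3 0 0 0 5;0 0 0 0 0 0 5")

```text
time_s: 17.98
ee_pos: [609.4, 56.5, 208.6]
ee_rot: [-180.0, -0.0, 109.9]
force: [0.9, -0.3, -0.5]
gripper_width: 10.4
```

Foot is about 20 mm below the dial top and moving freely. Continuing.

>>> arm_command(deltas="0 0 5 0 0 0 5;0 0 5 0 0 0 5;0 0 4 0 0 0 5;0 0 4 0 0 0 5;0 0 0 0 0 0 5")

```text
time_s: 18.6
ee_pos: [609.4, 56.5, 190.5]
ee_rot: [-180.0, -0.0, 109.9]
force: [0.5, 0.8, -0.4]
gripper_width: 10.7
```

>>> arm_command(deltas="0 0 2 0 0 0 5;0 0 2 0 0 0 5;0 0 2 0 0 0 5;0 0 0 0 0 0 5")

```text
time_s: 19.1
ee_pos: [609.5, 56.5, 184.7]
ee_rot: [-180.0, -0.0, 109.9]
force: [-0.4, -0.9, 0.3]
gripper_width: 10.2
```

>>> arm_command(deltas="0 0 2 0 0 0 5;0 0 1 0 0 0 5;0 0 1 0 0 0 5;0 0 0 0 0 0 5")

```text
time_s: 19.6
ee_pos: [609.6, 56.5, 180.8]
ee_rot: [-180.0, -0.0, 109.9]
force: [1.0, -0.4, 0.5]
gripper_width: 10.5
```

>>> arm_command(deltas="0 0 1 0 0 0 5;0 0 1 0 0 0 5;0 0 1 0 0 0 5;0 0 0 0 0 0 5")

```text
time_s: 20.1
ee_pos: [609.5, 56.5, 177.8]
ee_rot: [-180.0, -0.0, 109.9]
force: [-0.1, -0.5, -0.1]
gripper_width: 10.6
```

>>> arm_command(deltas="0 0 1 0 0 0 5;0 0 1 0 0 0 5;0 0 1 0 0 0 5;0 0 0 0 0 0 5")

```text
time_s: 20.6
ee_pos: [609.5, 56.5, 174.8]
ee_rot: [-180.0, -0.0, 109.9]
force: [-0.4, -0.2, 0.1]
gripper_width: 10.9
```

>>> arm_command(deltas="0 0 1 0 0 0 5;0 0 1 0 0 0 5;0 0 0 0 0 0 5")

```text
time_s: 20.98
ee_pos: [609.5, 56.5, 172.8]
ee_rot: [-180.0, -0.0, 109.9]
force: [0.1, 0.1, -0.1]
gripper_width: 10.5
```

>>> arm_command(deltas="0 0 1 0 0 0 5;0 0 1 0 0 0 5;0 0 0 0 0 0 5")

```text
time_s: 21.35
ee_pos: [609.5, 56.5, 170.9]
ee_rot: [-180.0, -0.0, 109.9]
force: [-0.5, 0.1, 0.5]
gripper_width: 10.3
```

>>> arm_command(deltas="0 0 1 0 0 0 5;0 0 1 0 0 0 5;0 0 0 0 0 0 5")

```text
time_s: 21.72
ee_pos: [609.5, 56.5, 168.8]
ee_rot: [-180.0, -0.0, 109.9]
force: [-0.4, 0.2, -0.5]
gripper_width: 10.3
```

>>> arm_command(deltas="0 0 1 0 0 0 5;0 0 1 0 0 0 5;0 0 0 0 0 0 5")

```text
time_s: 22.1
ee_pos: [609.6, 56.5, 166.9]
ee_rot: [180.0, -0.0, 109.9]
force: [0.7, 0.5, -0.8]
gripper_width: 10.6
```

>>> arm_command(deltas="0 0 1 0 0 0 5;0 0 1 0 0 0 5;0 0 0 0 0 0 5")

```text
time_s: 22.48
ee_pos: [609.9, 56.5, 166.8]
ee_rot: [179.9, 0.0, 109.9]
force: [-2.2, -1.0, 8.1]
gripper_width: 10.6
```

Contact with the cutter at TCP z 166.8, pressing with 8 N. I'll hold, then release.

>>> arm_command(deltas="0 0 0 0 0 0 5;0 0 0 0 0 0 5;0 0 0 0 0 0 5;0 0 0 0 0 0 5")

```text
time_s: 22.98
ee_pos: [609.8, 56.5, 166.8]
ee_rot: [179.9, 0.0, 109.9]
force: [-1.5, -1.0, 7.9]
gripper_width: 10.4
```

>>> arm_command(deltas="0 0 -1.5 0 0 0 5;0 0 0 0 0 0 5;0 0 0 0 0 0 20;0 0 0 0 0 0 40;0 0 0 0 0 0 50")

```text
time_s: 23.6
ee_pos: [609.5, 56.5, 166.0]
ee_rot: [-180.0, -0.0, 109.9]
force: [-0.4, -0.4, -0.1]
gripper_width: 36.9
```

>>> arm_command(deltas="0 0 0 0 0 0 60;0 0 -30 0 0 0 60;0 0 -50 0 0 0 60;0 0 -50 0 0 0 60;0 0 0 0 0 0 60")

```text
time_s: 24.22
ee_pos: [611.6, 56.6, 301.4]
ee_rot: [179.5, 0.1, 109.9]
force: [-0.1, -0.1, 0.0]
gripper_width: 59.9
```

```bash
python3 - <<'E'
from h import *
s=state();print(s["ee_pos"],s["force"],s["gripper_width"])
w=grab_frame("wrist");sd=grab_frame("side");sc=grab_frame("scene")
g=lambda a,u,v,r:cv2.resize(np.clip(255*(a[v-r:v+r,u-r:u+r]/255.)**.6,0,255).astype(np.uint8),(266,400) if 0 else (266,266),interpolation=cv2.INTER_CUBIC)
cv2.imwrite("pics/end.png",np.hstack([g(w,320,195,90),g(sd,340,210,90),g(sc,300,170,110)])[...,::-1])
E
```

```text
[611.57114901  56.63793226 301.37954979] [-0.14871179 -0.10659337  0.03077212] 59.87169765085617
```

View pics/end.png

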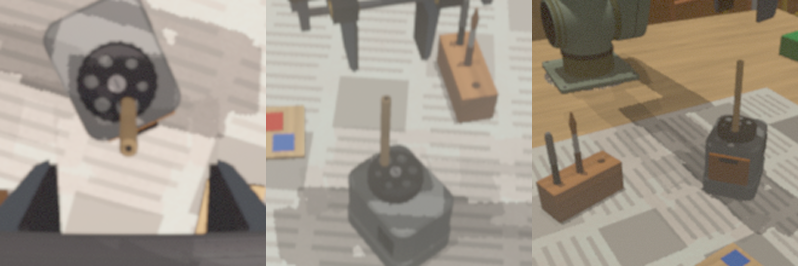

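The final views show the pencil upright in the hole at the pointer. The marker and brush are still in the block, and the fingers are clear.

>>> arm_command(deltas="0 0 0 0 0 0 60;0 0 0 0 0 0 60;0 0 0 0 0 0 60;0 0 0 0 0 0 60")

```text
time_s: 24.88
ee_pos: [609.6, 56.5, 296.2]
ee_rot: [-180.0, -0.0, 109.9]
force: [-0.2, 1.2, -0.4]
gripper_width: 59.7
```

```bash
python3 -c "
from h import *
print(job_done())"
```

```text
the job is handed in; nothing more can be done
None
```

The fat pencil is standing in the sharpener's widest hole, pressed home on the cutter and let go. I handed the job in at about 25 s, and no verdict was reported.

- **Dial:** I turned it two clicks clockwise. At 14 N the grip slipped and left the dial about 28° short of the second stop. I regripped at 17 N and finished the turn. Afterwards the hole pattern measured −45.6°, against −45.4° for the original stop.
- **Pencil:** It entered the hole freely and met the cutter with its foot about 3 mm above the cutter unit's origin. I held about 8 N for 0.5 s, then released it.
- **Last look:** The pencil stands upright with the fingers clear. The marker and brush are still in the block. I did not measure the plaque and ox again, but the arm never came near them.
- **Disagreement:** The camera and the grip differed by about 1.5 mm on the dial's centre in y. I aimed between the two, within the room the countersink gave.

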